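# Release a beacon shell from the two-lane rack

### The arm

A 6-joint arm with a two-finger parallel gripper is mounted at the origin on the work surface. World frame = base frame: x ahead of the robot, y to its left, z up, the work surface at z = 0. Lengths are in m, angles in rad, forces in N, time in s.
With the tool pointing down it reaches from about 0.35 to 0.775 m from the base axis. Payload 5.5 kg.
Tool frame: the origin (TCP) lies at the very end of the fingers, on their centre line; the grasp point (between the pads) lies 19 mm behind it; z points along the fingers, y is the direction in which the jaws open and shut (so a half turn about z gives the same grasp; the last joint's range is limited). The gripper opens to 85 mm and grips with 20 to 120 N. Pads are 22 mm wide; open, the fingers measure 114 mm over their backs; the gripper's body (76 mm by 85 mm) begins 54 mm behind the grasp point. The pads swing forward as they close: fully open they stand 13 mm farther back than shut.
Start: joints at [1.182, 0.313, 0.046, 1.304, 0, 1.431], TCP at [0.142, 0.557, 0.231] pointing down, gripper open.
Joint ranges: [-2.76, 2.76], [-0.86, 1.69], [-1.03, 1.26], [-2.2, 2.34], [-1.47, 1.5], [-3.14, 3.14]. Speed limits (rad/s): [2.57, 2.57, 3.14, 3.14, 3.14, 3.14].

### API

Orientations are given as a unit quaternion [w, x, y, z].
In Python, from workcell import get_state, read_camera, hand_in, find_in, silhouettes gives the robot as it stands. The module is installed in compiled form; this text tells all that it offers.
- The arm moves only by the tool send_rows, never from a script. Its argument "deltas" is a list that holds one entry, the list of rows, each a list of 6 numbers: the shift along the world's x, y, z in cm, then the turn, a rotation vector about the world's x, y, z in degrees. In form: [[[dx, dy, dz, wx, wy, wz], ...]]. A call has 1 to 12 rows; each row is the pose to reach, as a shift and turn from the pose commanded when the call began; what a row does not reach only later rows make up. A row lasts 1/10 s, in which the tool goes at most 50 mm and 8.59 degrees, less where a joint would pass 70% of its speed; a pose out of reach is approached as far as the arm can. A call with a gripper value outside its range is refused whole. "jaw" is the opening, from -1 (shut) to 1 (fully open), so that 0 is half open, set as the call begins (left out, the last holds). The fingers move at their own pace and stop on an object; "force" is the grip in N (left out, the last holds). Time passes only in rows, so rows that repeat a pose let the fingers close. It gives the time, the measured TCP pose, the force and the opening at its end, in the units of the state.
- get_state(): the state, without advancing time (a new reading comes with each control period).
- read_camera(name): name is "side" or "top"; returns a dict with "img" (420x560x3 uint8, red, green, blue), "z_map" (420x560 float32, m along the optical axis (not along the pixel's ray), 0 where there is no reading), "vfov" (degrees; the focal length in pixels is half the picture's height over the tangent of half this angle, whatever the lens; pixels are square), "cx", "cy" (the principal point, pixels), "k1" (the pictures are not rectified: a ray, as slopes to the right and down, at radius r is drawn at 1 + k1 r^2 times it, then the intrinsics apply), "R" (3x3) and "t" (3): a world point X has camera coordinates R X + t. Camera axes: x right, y down, z forward; pixel columns grow to the right and rows downward; lengths in m; the calibration is good to about 2 mm. A picture is of the moment at which its call begins.
- hand_in(): hands the job in, once; it reports no verdict.
Trained networks look in a picture, given as the dict that the camera call returned (one of the last four; its "shot" number tells which), for a name from the list of things; names that differ only in an ending like _2 or _b are one class to them, and where a whole thing is asked for, a point or a joint stands for the part that bears it (a point fixed in the world has none). Each returns a list of dicts, best first, with "conf" (0 to 1); they miss things now and then, are a little off and sometimes report something else, mostly with a low value. They report only what shows in the picture. A call takes as long as a camera call.
- find_in(picture, thing): "box" ([centre column, centre row, width, height] in pixels, round what is visible of it).
- silhouettes(picture, thing): "mask" (420x560 bool, what is visible of it) and "box" ([centre column, centre row, width, height] in pixels, round what is visible of it).
The state is a dict: "clock": time; "joint_pos": joint angles; "qvel": joint speeds; "tau": joint torques, N m; "tcp_pos": TCP position; "orientation": TCP orientation; "wrist_force": force on the tool from outside, world axes, zero at the start; "ft_torque": the same for the moment, N m; "finger_gap": finger opening in m.
Only numpy, scipy, OpenCV 4.12 (cv2) and the standard library are available. Lean on these libraries where they do the work, as an engineer would, in place of code of your own. Each camera call takes 0.05 s, during which the arm holds its last target.

### The job

Each lane of the beacon rack holds an orange beacon shell behind a sprung gate. With the fingertips, press down the outer paddle of the rocking lever that belongs to the lane with the longer shell, so that its gate lifts and that shell rolls down into the tray at the front; then let the lever come back up so that the gate shuts. Do not touch the shells or the gates, keep the other lane shut and leave the things lying around where they are.

Things in the scene. Friction and masses are not known exactly. Their poses are not given: they have to be found in the camera images.
- rack: Two-lane aluminium gravity rack fixed to the table, 276 mm deep (x), 152 wide over the lanes, with a 620 mm foot rail (y). Origin on the table under its middle; x points up the lanes away from the tray, y to the left lane, z up. Lanes centred at y = +-0.038, 67 mm wide, falling 12 deg towards -x; gates at x = 0.050, shells wait behind them at x = 0.075. Top of rack: gates, z = 0.118.
- rocker_left (a joint): Joint (rad) of the left steel rocking lever (rack +y). 0 = gate shut; grows to 0.5 (stop) as the outer paddle is pressed down and the gate rises. Pivot pin along rack x, at rack (0.050, +0.155, 0.105). Sprung shut, open only while held: 6 N on the paddle's middle starts it, 11 N holds it at 0.45. From 0.38 a shell can roll under the gate.
- rocker_right (a joint): Joint (rad) of the right steel rocking lever (rack -y). 0 = gate shut; grows to 0.5 (stop) as the outer paddle is pressed down and the gate rises. Pivot pin along rack x, at rack (0.050, -0.155, 0.105). Sprung shut, open only while held: 6 N on the paddle's middle starts it, 11 N holds it at 0.45. From 0.38 a shell can roll under the gate.
- paddle_left (a point): Flat steel press paddle on the outer end of the left lever, 46 mm along rack x, 40 mm along rack y, 6 mm thick. Origin at the centre of its TOP face, at rack (0.050, +0.240, 0.116) with the gate shut; z is the face's outward normal. Nothing stands above or below it; its top centre sinks 38 mm when the lever goes to 0.45, and 42 mm at the stop.
- paddle_right (a point): Flat steel press paddle on the outer end of the right lever, 46 mm along rack x, 40 mm along rack y, 6 mm thick. Origin at the centre of its TOP face, at rack (0.050, -0.240, 0.116) with the gate shut; z is the face's outward normal. Nothing stands above or below it; its top centre sinks 38 mm when the lever goes to 0.45, and 42 mm at the stop.
- gate_left (a point): Upright steel gate plate on the inner end of the left lever, 56 mm along rack y, 40 mm high, 4 mm thick along x; origin at its centre, at rack (0.050, +0.038, 0.098) when shut. Blocks the left lane.
- gate_right (a point): Upright steel gate plate on the inner end of the right lever, 56 mm along rack y, 40 mm high, 4 mm thick along x; origin at its centre, at rack (0.050, -0.038, 0.098) when shut. Blocks the right lane.
- shell_long: The longer orange beacon shell: plain drum, 44 mm diameter, 54 mm long (60 over its black end bosses), axis across the lane; origin at its centre. 0.10 to 0.21 kg. It may be in either lane. With its gate up it rolls by itself in about a second into the open front tray (rack x -0.139 to -0.045, floor 30 mm up, shared by both lanes), where it lies home against the front wall with its centre at rack x = -0.117, z = 0.050.
- shell_short: The shorter orange beacon shell: plain drum, 44 mm diameter, 30 mm long (36 over its bosses), in the other lane, where it stays; origin at its centre.
- clamp: Bronze split pole clamp with a cross bolt, about 73 x 58 x 32 mm, lying loose on the table; origin at the centre of its underside. Bystander.
- connector: Grey plastic solar connector, about 72 x 34 x 22 mm, lying loose on the table; origin at the underside of its body. Bystander.
- wrench: Steel wrench 160 mm long, lying loose on the table behind the rack. Bystander.

How it is judged:
By the outcome, as a careful person would: the job done as asked, in the order asked, and still so for the second after the job is handed in, with the robot touching nothing.
It also fails if it takes over 29 s, if anything falls off the work surface, if the arm or the gripper's body presses on something with over 40 N, if the wrist force passes 120 N, or if a joint passes its speed limit or range.

## Working session

There is one attempt and no reset: what is moved stays moved. The work goes in short steps, Python scripts to look and compute and a tool call to move; the robot and the scene stay as the last step left them, time stands still between calls to the robot, and variables do not carry over. Pictures are saved under pics/ and viewed, and the job is handed in when it is done.

Besides the shell and the picture viewer there is one more tool, called as name(argument=value, ...), one argument or row to a line, values as JSON. send_rows: Moves the arm, as the interface text tells. Its arguments: {"type":"object","properties":{"deltas":{"type":"array","items":{"type":"array","items":{"type":"array","items":{"type":"number"}}}},"jaw":{"type":"number"},"force":{"type":"number"}},"required":["deltas"]}

```bash
mkdir -p pics; python3 - <<'E'
from workcell import *
import cv2,pickle
print(get_state())
d={}
for n in("side","top"):
    p=read_camera(n); d[n]=p
    cv2.imwrite(f"pics/{n}0.png",p["img"][:,:,::-1])
    print(n,{k:p[k] for k in p if k not in("img","z_map")})
    for t in["shell_long","shell_short","paddle_left","paddle_right","gate_left","rack","clamp","connector","wrench"]:
        print(t,[(round(f["conf"],2),[round(float(x)) for x in f["box"]]) for f in find_in(p,t)][:3])
pickle.dump(d,open("d.pkl","wb"))
E
```

```text
{'clock': 0.0, 'joint_pos': array([ 1.18239490e+00,  3.14002106e-01,  4.50080260e-02,  1.30358540e+00,
       -2.32083360e-05,  1.43117682e+00]), 'qvel': array([-1.63118581e-04,  9.08485844e-04,  5.56390002e-04, -5.27896902e-04,
        1.26380871e-04,  1.52801402e-05]), 'tau': array([ 5.11730195e-04, -4.80630362e+01,  2.98530149e+01,  1.94005662e-02,
       -5.91587263e-05, -1.52090240e-05]), 'tcp_pos': array([0.14141765, 0.5568314 , 0.23041976]), 'orientation': array([-2.21458702e-04,  1.24070361e-01,  9.92273022e-01, -8.63713373e-04]), 'wrist_force': array([-0.26919601, -0.39008706,  0.14146698]), 'ft_torque': array([-0.01890954, -0.03614133, -0.01993739]), 'finger_gap': 0.08522469903275891}
side {'vfov': 47.9836917639769, 'cx': 274.87263921902786, 'cy': 212.58886379595432, 'k1': -0.09051622717889715, 'R': array([[-0.99266631, -0.12073558, -0.00604293],
       [-0.0601036 ,  0.53629823, -0.84188584],
       [ 0.10488638, -0.83534851, -0.53962183]]), 't': array([0.56659032, 0.10484163, 1.15182276]), 'shot': 1}
shell_long [(0.83, [285, 230, 18, 16])]
shell_short [(0.6, [288, 213, 15
[... 360 characters left out ...]
p {'vfov': 44.82722797160024, 'cx': 276.8209235823945, 'cy': 204.54300450671093, 'k1': -0.09440876328103265, 'R': array([[ 0.00624539, -0.99995918, -0.00652905],
       [-0.99355994, -0.00546647, -0.11317583],
       [ 0.11313552,  0.00719383, -0.99355352]]), 't': array([0.03292288, 0.53897795, 1.03561443]), 'shot': 2}
shell_long [(0.58, [243, 204, 34, 22])]
shell_short [(0.63, [284, 205, 18, 20])]
paddle_left [(0.65, [194, 208, 129, 24])]
paddle_right [(0.83, [332, 223, 127, 25]), (0.68, [245, 203, 35, 22])]
gate_left [(0.95, [193, 209, 130, 23])]
rack [(0.73, [265, 243, 286, 151])]
clamp [(0.57, [159, 273, 38, 35])]
connector [(0.62, [370, 272, 38, 18])]
wrench [(0.85, [246, 137, 72, 21])]
```

View pics/top0.png

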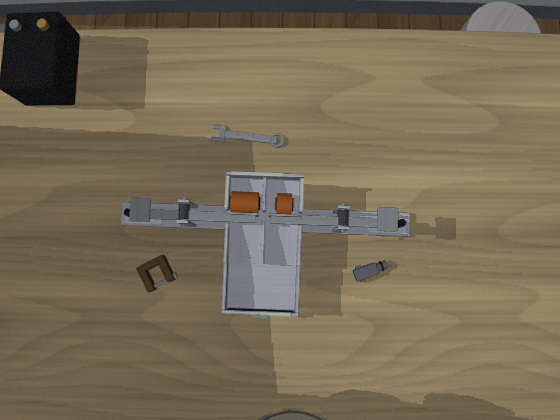

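View pics/side0.png

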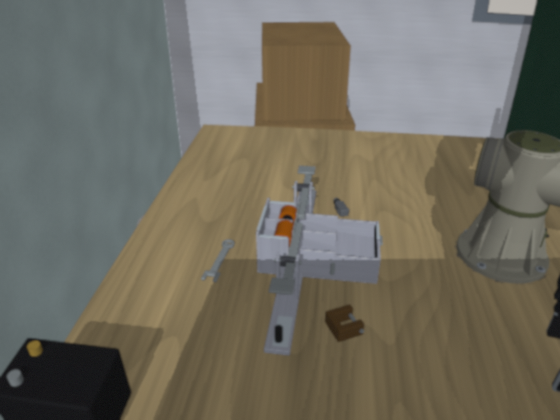

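```bash
python3 - <<'E'
import cv2,pickle
d=pickle.load(open("d.pkl","rb"))
a=cv2.resize(d["top"]["img"][160:320,110:410,::-1],None,fx=2.6,fy=2.6,interpolation=cv2.INTER_CUBIC);cv2.imwrite("pics/topz.png",a)
a=cv2.resize(d["side"]["img"][140:370,190:400,::-1],None,fx=2.6,fy=2.6,interpolation=cv2.INTER_CUBIC);cv2.imwrite("pics/sidez.png",a)
E
```

```text
(no output)
```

View pics/topz.png

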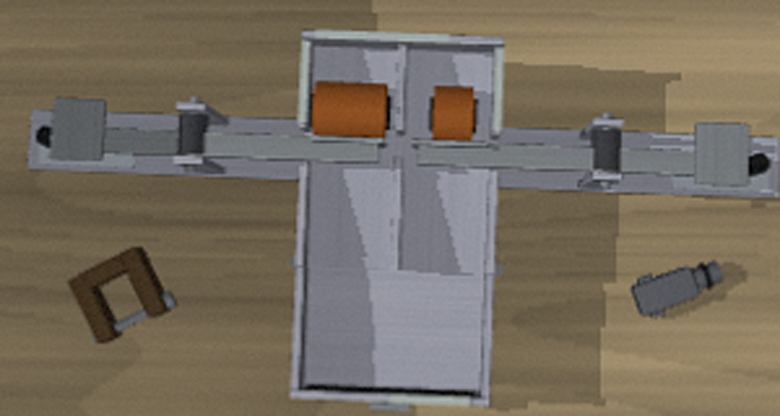

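View pics/sidez.png

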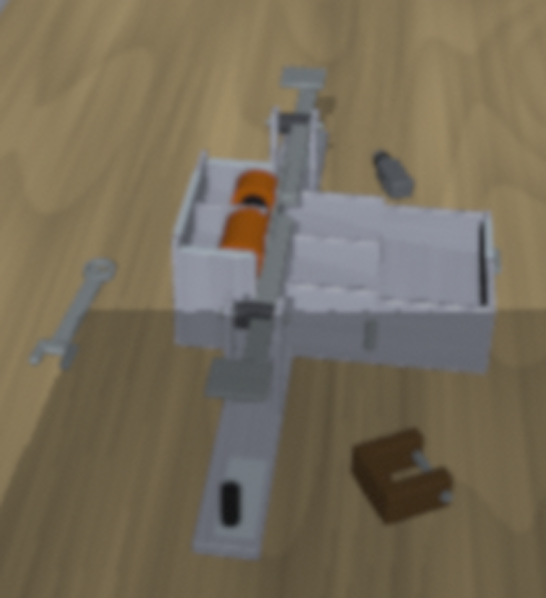

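The top picture shows the long shell at (244,203), in the left lane (world +y), and the short one at (285,204). The left paddle is centred near (140,209) in the top view and (282,286) in the side view. Next I triangulate it.

```bash
cat > h.py <<'E'
import numpy as np,cv2
def K(p):
    f=210/np.tan(np.radians(p["vfov"])/2); return np.array([[f,0,p["cx"]],[0,f,p["cy"]],[0,0,1]])
def ray(p,uv):
    # distortion: xd = x(1+k1 r^2)
    n=cv2.undistortPoints(np.array([[uv]],float),K(p),np.array([p["k1"],0,0,0,0]))[0,0]
    return np.array([*n,1.])
def at(p,uv,z): return p["R"].T@(ray(p,uv)*z-p["t"])
def depth(p,uv):
    u,v=map(int,map(round,uv)); return at(p,uv,float(np.median(p["z_map"][v-2:v+3,u-2:u+3])))
def onz(p,uv,z):
    o=-p["R"].T@p["t"]; d=p["R"].T@ray(p,uv); return o+d*(z-o[2])/d[2]
def tri(ps,uvs):
    A=np.zeros((3,3));b=np.zeros(3)
    for p,uv in zip(ps,uvs):
        o=-p["R"].T@p["t"]; d=p["R"].T@ray(p,uv); d/=np.linalg.norm(d); M=np.eye(3)-np.outer(d,d);A+=M;b+=M@o
    return np.linalg.solve(A,b)
E
python3 - <<'E'
import pickle;from h import *
np.set_printoptions(precision=4,suppress=True)
d=pickle.load(open("d.pkl","rb"));T,S=d["top"],d["side"]
def z(u,v): return (u/2.6+110-.3,v/2.6+160-.3)
def zs(u,v): return (u/2.6+190-.3,v/2.6+140-.3)
print("padL",depth(T,z(79,129)),depth(S,zs(239,379)),tri([T,S],[z(79,129),zs(239,379)]))
print("padR",depth(T,z(722,154)),depth(S,zs(303,77)),tri([T,S],[z(722,154),zs(303,77)]))
print("shellends L",[depth(T,z(u,110)) for u in(320,385)],"R",[depth(T,z(u,112)) for u in(438,470)])
for c in [(53,98),(105,98),(105,160),(53,160)]: print("corner",onz(T,z(*c),.116))
for c in [(30,110),(30,168),(778,140),(778,196)]: print("foot",depth(T,z(*c)))
for c in[(212,358),(272,358),(270,398),(205,396)]: print("cornerS",onz(S,zs(*c),.116))
# paddle points by depth, top
for n,p in d.items():
    pts=[]
    for v in range(420):
        for u in range(560):
            zz=p["z_map"][v,u]
            if zz>0:
                X=at(p,(u,v),zz)
                if .09<X[2]<.13 and .2<X[1]<.32 and .4<X[0]<.75: pts.append(X)
    pts=np.array(pts); print(n,len(pts),pts.min(0),pts.max(0),pts.mean(0))
E
```

```text
padL [0.5182 0.3006 0.1164] [0.5203 0.3035 0.1172] [0.5195 0.3011 0.1149]
padR [ 0.5023 -0.1774  0.1172] [ 0.5051 -0.1763  0.1167] [ 0.5038 -0.1776  0.1159]
shellends L [array([0.534 , 0.1209, 0.1119]), array([0.5352, 0.0728, 0.1036])] R [array([0.5329, 0.0329, 0.1123]), array([0.5331, 0.0091, 0.1119])]
corner [0.5415 0.3214 0.116 ]
corner [0.5417 0.2819 0.116 ]
corner [0.4952 0.2803 0.116 ]
corner [0.4949 0.3196 0.116 ]
foot [0.5457 0.3749 0.0021]
foot [0.497  0.3725 0.0035]
foot [ 0.5236 -0.2476  0.0065]
foot [ 0.4775 -0.2475  0.0033]
cornerS [0.5429 0.2812 0.116 ]
cornerS [0.4986 0.2762 0.116 ]
cornerS [0.4962 0.3199 0.116 ]
cornerS [0.5426 0.3231 0.116 ]
side 771 [0.4915 0.2    0.0901] [0.5462 0.32   0.1213] [0.5183 0.2629 0.1138]
top 1071 [0.4888 0.2001 0.0943] [0.544  0.3199 0.1233] [0.5149 0.2618 0.1142]
```

Both views agree that the left paddle's centre is at (0.519, 0.301, 0.116), and the paddle spacing of 0.48 m matches the text. The long shell measures about 50 mm and sits in the left lane. I'll shut the jaws and go above the paddle.

send_rows(
  deltas=[
    [[3.8,-2.5,-0.3,0,0,1],[7.6,-5,-0.6,0,0,2],[11.4,-7.6,-0.9,0,0,4],[15.2,-10.2,-1.2,0,0,5],[19,-12.7,-1.5,0,0,6],[22.8,-15.2,-2,0,0,7],[26.6,-17.8,-2.5,0,0,8],[30.4,-20.3,-3,0,0,10],[34.2,-22.9,-3.5,0,0,11],[37.8,-25.4,-4,0,0,12],[37.8,-25.4,-5,0,0,12],[37.8,-25.4,-6,0,0,12]],
  ],
  jaw=-1,
  force=60,
)

```text
clock: 2.2
tcp_pos: [0.5203, 0.3025, 0.1706]
orientation: [-0.0, 0.021, 1.0, 0.0]
wrist_force: [-0.9, 0.1, 0.2]
finger_gap: 0.0003
```

send_rows(
  deltas=[
    [[-0.1,0.1,-1.5,0,0,0],[-0.1,0.1,-3,0,0,0],[-0.1,0.1,-4,0,0,0],[-0.1,0.1,-4,0,0,0]],
  ],
)

```text
clock: 2.6
tcp_pos: [0.5163, 0.3047, 0.1296]
orientation: [-0.002, 0.019, 1.0, -0.001]
wrist_force: [-0.7, 0.0, 0.3]
finger_gap: -0.0
```

```bash
python3 - <<'E'
from workcell import *
import cv2,numpy as np
a=[]
p=read_camera("side");a.append(cv2.resize(p["img"][160:360,190:390,::-1],(400,400),interpolation=2))
p=read_camera("top");a.append(cv2.resize(p["img"][130:330,90:290,::-1],(400,400),interpolation=2))
cv2.imwrite("pics/above.png",np.hstack(a)); print(get_state()["tcp_pos"])
E
```

```text
[0.51793295 0.30493403 0.13151866]
```

View pics/above.png

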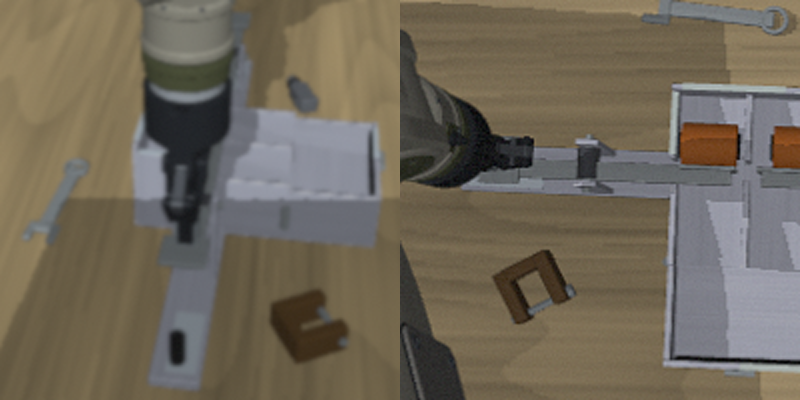

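The side view shows the shut fingertips over the middle of the paddle, at about (185,240) in the composite. Pressing now.

send_rows(
  deltas=[
    [[0,0,-0.8,0,0,0],[0,0,-1.4,0,0,0],[0,0,-2,0,0,0],[0,0,-2.6,0,0,0],[0,0,-3.2,0,0,0],[0,0,-3.8,0,0,0],[0,0,-4.2,0,0,0],[0,0,-4.5,0,0,0],[0,0,-4.5,0,0,0]],
  ],
)

```text
clock: 3.6
tcp_pos: [0.519, 0.3038, 0.0875]
orientation: [0.001, 0.02, 1.0, -0.0]
wrist_force: [-3.2, -3.2, 11.1]
finger_gap: 0.0
```

```bash
cat > look.py <<'E'
import sys
from workcell import *
import cv2,numpy as np
a=[]
p=read_camera("side");a.append(cv2.resize(p["img"][160:360,190:390,::-1],(400,400),interpolation=2))
p=read_camera("top");a.append(cv2.resize(p["img"][130:330,120:320,::-1],(400,400),interpolation=2))
cv2.imwrite(f"pics/{sys.argv[1]}.png",np.hstack(a)); s=get_state();print(s["clock"],s["tcp_pos"],s["wrist_force"])
E
python3 look.py p1
```

```text
3.7 [0.51896527 0.30381482 0.08783694] [-3.31865598 -3.25923217 11.28008476]
```

View pics/p1.png

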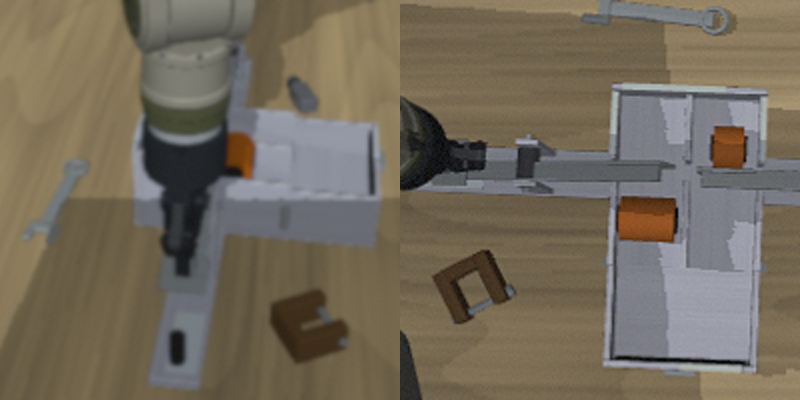

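The left gate is up and the long shell has already rolled past it, at (647,219) in the composite. The short one is still behind its gate. I'll hold the paddle down while the shell rolls home.

send_rows(
  deltas=[
    [[0,0,0,0,0,0],[0,0,0,0,0,0],[0,0,0,0,0,0],[0,0,0,0,0,0],[0,0,0,0,0,0],[0,0,0,0,0,0],[0,0,0,0,0,0],[0,0,0,0,0,0],[0,0,0,0,0,0],[0,0,0,0,0,0]],
  ],
)

```text
clock: 4.7
tcp_pos: [0.519, 0.3038, 0.088]
orientation: [0.001, 0.02, 1.0, -0.0]
wrist_force: [-3.1, -2.7, 11.6]
finger_gap: -0.0
```

```bash
python3 look.py p2
```

```text
4.8 [0.51897025 0.30387402 0.08801482] [-2.92925587 -3.73630012 11.78399148]
```

View pics/p2.png

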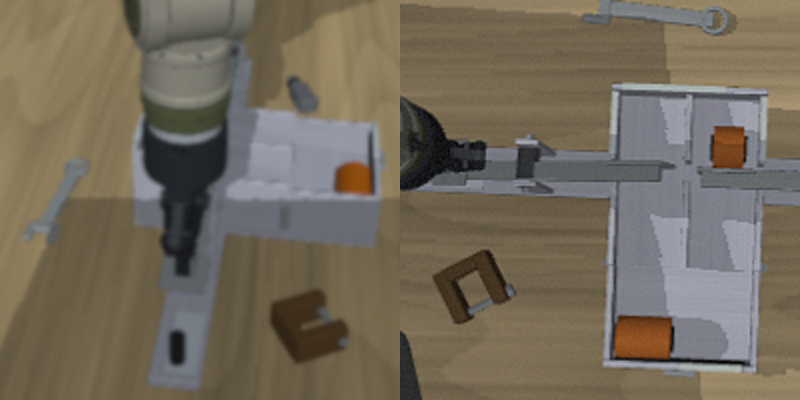

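The long shell now lies against the front wall, at (643,338). Now I'll let the lever up gently and back away.

send_rows(
  deltas=[
    [[0,0,0.5,0,0,0],[0,0,1,0,0,0],[0,0,1.6,0,0,0],[0,0,2.2,0,0,0],[0,0,2.8,0,0,0],[0,0,3.4,0,0,0],[0,0,4.2,0,0,0],[0,0,6,0,0,0],[0,0,8,0,0,0],[0,0,10,0,0,0],[0,0,12,0,0,0],[0,0,12,0,0,0]],
  ],
)

```text
clock: 6.0
tcp_pos: [0.5202, 0.3049, 0.2092]
orientation: [0.002, 0.02, 1.0, 0.001]
wrist_force: [-0.6, 1.4, -0.6]
finger_gap: -0.0001
```

send_rows(
  deltas=[
    [[-3,2.5,0,0,0,0],[-6,5,0,0,0,0],[-9,7.5,0,0,0,0],[-12,10,0,0,0,0],[-15,12.5,0,0,0,0],[-18,15,0,0,0,0],[-20,17,0,0,0,0],[-20,17,0,0,0,0],[-20,17,0,0,0,0]],
  ],
)

```text
clock: 6.9
tcp_pos: [0.318, 0.4743, 0.2053]
orientation: [-0.0, 0.019, 1.0, -0.001]
wrist_force: [0.5, -0.2, -0.1]
finger_gap: 0.0002
```

```bash
python3 look.py p3; python3 - <<'E'
from workcell import *
from h import *
import pickle
np.set_printoptions(precision=4,suppress=True)
d=pickle.load(open("d.pkl","rb"));p=read_camera("top")
print("padL",depth(p,(140,209.3)),"was",depth(d["top"],(140,209.3)))
print("padR",depth(p,(387.4,219)))
for t in("shell_long","shell_short","clamp","connector","wrench"):
    for f in find_in(p,t)[:2]: print(t,f["conf"],f["box"],depth(p,f["box"][:2]))
E
```

```text
7.0 [0.31904692 0.47365243 0.20565595] [ 0.58120377  0.31101524 -0.52642834]
padL [0.5182 0.3006 0.117 ] was [0.5183 0.3008 0.1164]
padR [ 0.5022 -0.1775  0.1167]
shell_long 0.57 [333.8, 221.6, 129.2, 21.7] [ 0.4972 -0.0747  0.1101]
shell_short 0.91 [283.6, 205.4, 14.6, 18.9] [0.528  0.0224 0.1113]
clamp 0.79 [157.6, 274.1, 38.9, 36.1] [0.3911 0.2903 0.001 ]
connector 0.78 [371.1, 273.0, 35.6, 23.2] [ 0.397  -0.1614  0.0226]
connector 0.74 [158.4, 273.0, 39.4, 38.4] [0.3934 0.2887 0.0006]
wrench 0.63 [247.8, 136.2, 75.6, 19.4] [0.691  0.1004 0.0071]
```

View pics/p3.png

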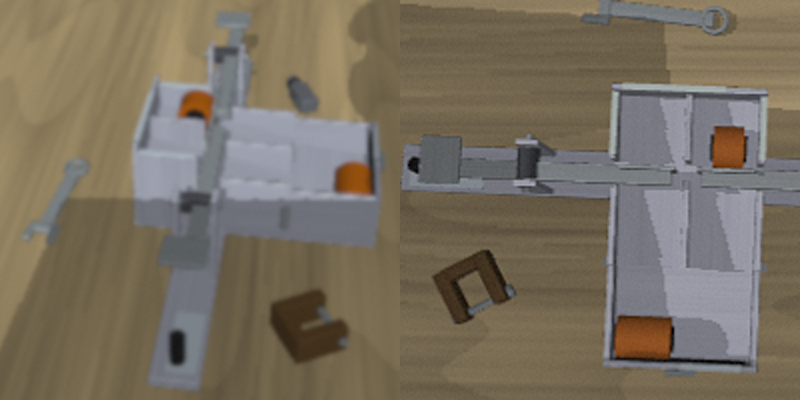

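The left paddle is back at z = 0.117, so its gate is shut. The long shell is home in the tray, the short one is still in its lane, and nothing else has moved. Handing in.

```bash
python3 -c "
from workcell import *
print(hand_in())"
```

```text
the job is handed in; nothing more can be done
None
```

The long shell is in the front tray and its gate is shut again. It was in the left lane, so I pressed the left paddle with the shut fingertips. I held the paddle down until the shell had rolled home against the front wall, then let it up slowly and backed the arm away. I handed in at about 7 s, well inside the 29 s limit.

**Last checks:**
- **Left lever:** its paddle measured z = 0.117, against 0.116 before the press, so the lever is back up.
- **Other lane:** the right paddle is still at z = 0.117 and the short shell is behind its gate.
- **Bystanders:** the clamp, connector and wrench are where they were, to within the detector's few pixels.
- **Force:** the readings during the press showed about 12 N vertically at the wrist.

**Disagreement:** in the last picture the network put the long shell on the right lever, with confidence 0.57. I took that as a false report, because both camera views clearly show the shell in the tray. I confirmed its place there by eye and did not measure it.

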